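# Bedside set out for the night

## Robot

A 6-joint arm with a two-finger parallel gripper is mounted at the origin on the work surface. World frame = base frame: x ahead of the robot, y to its left, z up, the work surface at z = 0. Lengths are in m, angles in degrees, forces in N, time in s.
With the tool pointing down it reaches from about 0.35 to 0.875 m from the base axis. Payload 4.2 kg.
Tool frame: the origin (TCP) lies between the finger pads; the fingertips stand 17 mm ahead of it and the grasp point (between the pads) lies 2 mm behind it; z points along the fingers, y is the line along which they close (so a half turn about z gives the same grasp; the last joint's range is limited). The gripper opens to 87 mm and grips with 3 to 60 N. Pads are 19 mm wide; open, the fingers measure 117 mm over their backs; the gripper's body (75 mm by 190 mm) begins 51 mm behind the grasp point.
Start: joints at [-48.495, 22.042, 0.453, 0, -68.411, -14.817], TCP at [0.281, -0.558, 0.24] pointing down, gripper open.
Joint ranges: [-179.83, 179.83], [-69.29, 118.12], [-61.27, 80.66], [-181.25, 117.63], [-171.15, -9.14], [-177.46, 177.46]. Speed limits (degrees/s): [159.86, 159.86, 180, 180, 180, 180].

## Interface

Orientations are given as a 3x3 rotation matrix whose columns are the frame's x, y, z axes.
In Python, from station import r gives the robot as it stands.
- The arm moves only by the tool servo_tool, never from a script. Its argument "targets" is a list of rows, each a list of 5 numbers: the shift along the world's x, y, z in units of 30 mm (1.0 is 30 mm), then the turn about the world's z in rad, then the finger opening in mm, from 0 to 87. In form: [[x, y, z, turn, gripper], ...]. A call has exactly 5 rows; each row is the pose to reach, as a shift and turn from the pose commanded when the call began; what a row does not reach only later rows make up. A row lasts 1/12 s, in which the tool goes at most 41.7 mm and 7.16 degrees, less where a joint would pass 70% of its speed; a pose out of reach is approached as far as the arm can. A call with a gripper value outside its range is refused whole. The fingers move at their own pace and stop on an object; the grip force is fixed at half the most. Time passes only in rows, so rows that repeat a pose let the fingers close, or fill a call up. It gives the time, the measured TCP pose, the force, the opening and the grip force at its end, in the units of the state.
- r.sense(): the state, without advancing time (a new reading comes with each control period).
- r.capture(name): name is "scene" or "top" or "wrist"; returns a dict with "pixels" (384x512x3 uint8, red, green, blue), "fx", "fy", "cx", "cy" (pixels), "dist_coeffs" ([k1, k2, p1, p2, k3] as OpenCV has them; the pictures are not rectified), "world_from_camera" (4x4, takes a point from camera to world coordinates). Camera axes: x right, y down, z forward; pixel columns grow to the right and rows downward; lengths in m; the calibration is good to about 2 mm. A picture is of the moment at which its call begins. There is no depth.
- r.finish_job(): hands the job in; it is judged then, once.
The state is a dict: "time_s": time; "joints": joint angles; "joint_velocities": joint speeds; "effort": joint torques, N m; "tcp_pos": TCP position; "ee_rot": TCP orientation; "wrist_force": force on the tool from outside, world axes, zero at the start; "moment": the same for the moment, N m; "gripper_width": opening from 0.0 (shut) to 1.0 (fully open); "gripper_force": force on a finger pad.
Only numpy, scipy, OpenCV 4.12 (cv2) and the standard library are available. Lean on these libraries where they do the work, as an engineer would, in place of code of your own. Each camera call takes 0.05 s, during which the arm holds its last target. There are 200 camera calls.

## Task

Set the bedside out for the night, so that each thing can be found in the dark: stand the steel mug in the middle of the round cork coaster, lay the torch flat in its black charging dock with its tail at the contact block, lay the nail brush bristles down in the long wooden tray, and lay the soap flat in the short soap dish, the last three lengthways in the middle of their holders. Put each thing down rather than dropping it, and leave the coin bank and the alarm clock standing where they are.

Things in the scene. Friction and masses are not known exactly. Their poses are not given: they have to be found in the camera images.
- mug: Steel mug standing upright, 64 mm across, 72 mm high, walls 3 mm, with a wire handle on its +y side that reaches 61 mm from the axis (handle from 16 to 66 mm up). Loose, about 140 g. Origin: centre of the underside; z up. Easily gripped across the body along its x axis, at right angles to the handle.
- torch: Grey plastic torch lying on its flat underside, 130 mm long, loose, about 150 g. Origin: on the underside below the middle of the square handle; +x to the lens, z up. Handle 36 mm wide (y) and high, x = -45 (tail) to +40 mm; round head 42 mm across, on to x = +85. Black slide switch on top at x = +18, 3 mm proud. Balances near x = +15 mm.
- brush: Wooden nail brush lying bristles down: oblong block with round ends, 110 mm long (x), 40 mm wide (y), 18 mm thick, over 16 mm of pale bristles (a stiff patch 92 by 30 mm); 34 mm high in all. Loose, about 70 g. Origin: centre of the underside (bristle tips); z up.
- soap: Cream-coloured rounded bar of hard soap lying flat, 72 mm long (x), 48 mm wide (y), 28 mm thick, with a shallow darker oblong in its top. Loose, about 110 g. Origin: centre of the underside; z up.
- coaster: Round cork coaster, 94 mm across, 8 mm thick, flat, fixed to the table. Origin: centre of the underside; the mug stands on its top, 8 mm above the origin.
- dock: Black charging dock, fixed. Base plate 66 mm wide (y), x = -62 to +78, top 6 mm above the origin (underside). Contact block with 2 brass contacts, 34 mm high, at x = -69 to -55. Two pairs of cheeks 20 mm high, 54 mm apart (y = -27, +27), at x = -55 to -33 and +26 to +44. Torch origin belongs 6 mm above this origin, x axes alike (tail to the block).
- tray: Long narrow light-wood tray for the nail brush, with dark drain grooves, fixed to the table: outside 136 by 66 mm, inside 128 (x) by 58 mm (y), walls 4 mm and 14 mm high, floor 4 mm above the origin. Origin: centre of the underside; z up.
- dish: Short blue ceramic soap dish, fixed to the table: outside 98 by 74 mm, inside 90 (x) by 66 mm (y), walls 4 mm and 16 mm high, with ribs on its floor whose tops are 7 mm above the origin and on which the soap lies. Origin: centre of the underside; z up.
- bank: Bystander: drum-shaped green plastic coin bank, 65 mm across, 90 mm high, slot in its top, black twist cap in its base. Loose, about 250 g. Origin: centre of the underside. It must not be moved.
- clock: Bystander: white plastic alarm clock, 38 mm deep (x), 74 mm wide (y), 71 mm high, dial on its -x face. Loose, about 180 g. Origin: centre of the underside. It must not be moved.
There are look-alikes about, which are no part of the job. Leave any blue or red look-alike of the mug alone.

How it is judged:
By the outcome, as a careful person would: the job done as asked, in the order asked, and still so for the second after the job is handed in, with the robot touching nothing.
It also fails if it takes over 112 s, if anything falls off the work surface, if the arm or the gripper's body presses on something with over 40 N, if the wrist force passes 120 N, or if a joint passes its speed limit or range.

## Working session

There is one attempt and no reset: what is moved stays moved. The work goes in short steps, Python scripts to look and compute and a tool call to move; the robot and the scene stay as the last step left them, time stands still between calls to the robot, and variables do not carry over. Pictures are saved under pics/ and viewed, at most 14 in all, crops included, and the job is handed in when it is done.

Besides the shell and the picture viewer there is one more tool, called after "Emit:" as name([rows], argument=value, ...), one row to a line, values as JSON. servo_tool: Moves the arm, as the interface text tells. Its arguments: {"type":"object","properties":{"targets":{"type":"array","items":{"type":"array","items":{"type":"number"}}}},"required":["targets"]}

```bash
mkdir -p pics; ls; cat > h.py <<'E'
import numpy as np, cv2
from station import r
def cap(n,name):
    c=r.capture(n); cv2.imwrite(f'pics/{name}.png',c['pixels'][:,:,::-1]); np.save(f'pics/{name}.npy',c,allow_pickle=True); return c
def load(name): return np.load(f'pics/{name}.npy',allow_pickle=True).item()
def ray(c,uv):
    K=np.array([[c['fx'],0,c['cx']],[0,c['fy'],c['cy']],[0,0,1.]])
    p=cv2.undistortPoints(np.array(uv,float).reshape(-1,1,2),K,np.array(c['dist_coeffs'],float)).reshape(-1,2)
    T=np.array(c['world_from_camera']); d=np.c_[p,np.ones(len(p))]@T[:3,:3].T
    return T[:3,3],d
def onz(c,uv,z):
    o,d=ray(c,uv); return o+d*((z-o[2])/d[:,2])[:,None]
def proj(c,P):
    K=np.array([[c['fx'],0,c['cx']],[0,c['fy'],c['cy']],[0,0,1.]])
    T=np.linalg.inv(c['world_from_camera'])
    return cv2.projectPoints(np.array(P,float).reshape(-1,1,3),cv2.Rodrigues(T[:3,:3])[0],T[:3,3],K,np.array(c['dist_coeffs'],float))[0].reshape(-1,2)
E
python3 - <<'E'
from h import *
for n in('scene','top'):
    c=cap(n,n+'0'); print(n,np.round(c['world_from_camera'],3).tolist(),c['fx'])
s=r.sense();print(s)
E
```

```text
pics
scene [[-0.875, 0.371, -0.31, 0.895], [0.484, 0.689, -0.539, 0.548], [0.014, -0.622, -0.783, 0.845], [0.0, 0.0, 0.0, 1.0]] 380.39525654294357
top [[0.014, -0.996, 0.084, 0.464], [-1.0, -0.013, 0.011, -0.023], [-0.01, -0.084, -0.996, 1.211], [0.0, 0.0, 0.0, 1.0]] 446.26863552011224
{'time_s': 0.1, 'joints': array([-4.84958821e+01,  2.20868485e+01,  3.89058599e-01, -2.52686399e-02,
       -6.84111635e+01, -1.48162457e+01]), 'joint_velocities': array([-0.07169287, -0.05610705,  0.22963304,  0.13843388,  0.03833162,
       -0.01560825]), 'effort': array([ 5.94296798e-04, -3.91690207e+01,  1.87934750e+01,  4.23182979e+00,
        1.34891242e-02, -6.67323161e-05]), 'tcp_pos': array([ 0.28050049, -0.55796732,  0.23857379]), 'ee_rot': array([[-8.93539476e-01, -4.48983625e-01, -9.53001494e-04],
       [-4.48984628e-01,  8.93537872e-01,  1.69584634e-03],
       [ 9.01356875e-05,  1.94318868e-03, -9.99998108e-01]]), 'wrist_force': array([ 0.71866391,  0.6366383 , -0.76555495]), 'moment': array([ 0.02302611, -0.01218404, -0.0025079 ]), 'gripper_force': 0.0, 'gripper_width': 0.997419287473749}
```

View pics/top0.png

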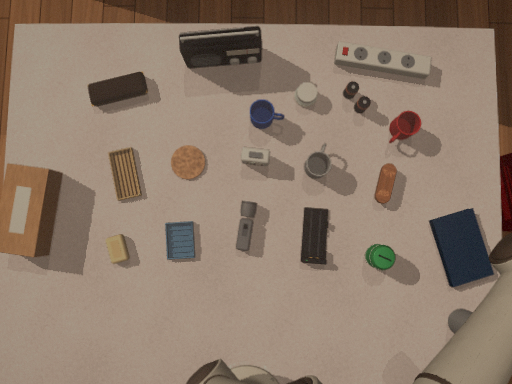

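View pics/scene0.png

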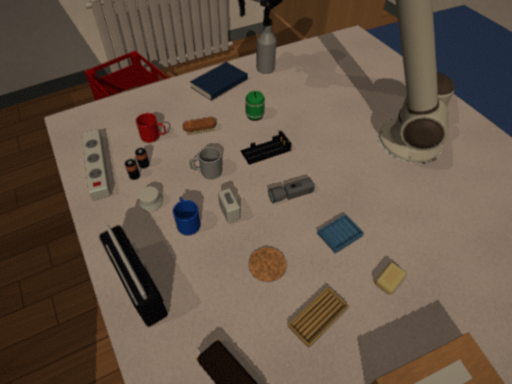

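```bash
python3 - <<'E'
from h import *
im=cv2.imread('pics/top0.png')[95:275,95:415]
cv2.imwrite('pics/c1.png',cv2.resize(im,None,fx=2.5,fy=2.5,interpolation=cv2.INTER_CUBIC))
im=cv2.imread('pics/scene0.png')[85:345,130:410]
cv2.imwrite('pics/c2.png',cv2.resize(im,None,fx=2.3,fy=2.3,interpolation=cv2.INTER_CUBIC))
E
```

```text
(no output)
```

View pics/c1.png

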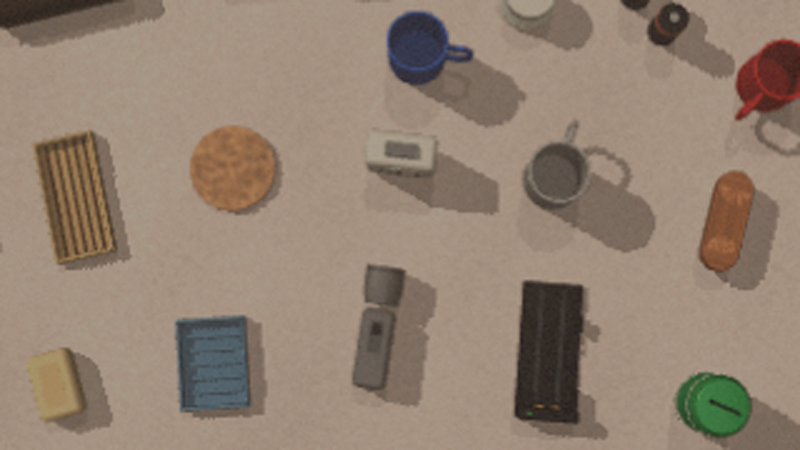

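View pics/c2.png

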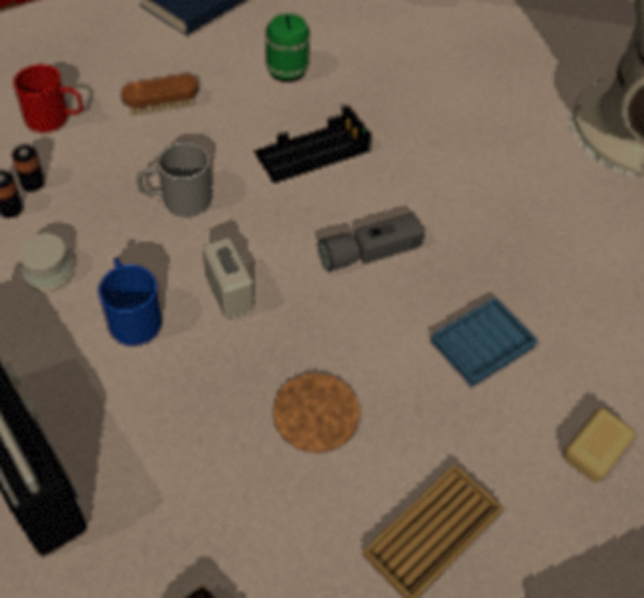

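```bash
python3 - <<'E'
from h import *
c=load('top0')
P={'mugtop':((557+0,172),.072),'mughandle':((572,128),.045),'coaster':((233,168),.008),'torchlens':((386,268),.02),'torchtail':((370,384),.036),'dockA':((552,284),.006),'dockB':((546,418),.034),
'brushA':((738,178),.034),'brushB':((718,265),.034),'trayA':((63,137),.014),'trayB':((88,259),.014),'dishA':((212,319),.016),'dishB':((215,408),.016),'soapA':((47,357),.028),'soapB':((66,411),.028),'bank':((714,405),.09),'clock':((402,147),.071)}
for k,(p,z) in P.items():
    uv=(np.array(p)+.5)/2.5-.5+95; print(k,np.round(onz(c,[uv],z)[0],4),np.round(uv,1))
w=cap('wrist','w0'); T=w['world_from_camera']; s=r.sense()
R=s['ee_rot'];print('cam in tcp',np.round(R.T@(T[:3,3]-s['tcp_pos']),4),np.round(R.T@T[:3,:3],3).tolist(),w['fx'])
E
```

```text
mugtop [ 0.6293 -0.1754  0.072 ] [317.5 163.5]
mughandle [ 0.6804 -0.1949  0.045 ] [323.5 145.9]
coaster [0.6386 0.1689 0.008 ] [187.9 161.9]
torchlens [5.31e-01 2.00e-04 2.00e-02] [249.1 201.9]
torchtail [0.4083 0.0149 0.036 ] [242.7 248.3]
dockA [ 0.5168 -0.179   0.006 ] [315.5 208.3]
dockB [ 0.3754 -0.1696  0.034 ] [313.1 261.9]
brushA [ 0.631  -0.3737  0.034 ] [389.9 165.9]
brushB [ 0.5379 -0.3513  0.034 ] [381.9 200.7]
trayA [0.67   0.3556 0.014 ] [119.9 149.5]
trayB [0.5367 0.3229 0.014 ] [129.9 198.3]
dishA [0.474 0.186 0.016] [179.5 222.3]
dishB [0.3794 0.1804 0.016 ] [180.7 257.9]
soapA [0.4309 0.3593 0.028 ] [113.5 237.5]
soapB [0.3743 0.3369 0.028 ] [121.1 259.1]
bank [ 0.3943 -0.3305  0.09  ] [380.3 256.7]
clock [ 0.6534 -0.0155  0.071 ] [255.5 153.5]
cam in tcp [ 0.0775  0.0004 -0.1453] [[-0.001, -0.959, -0.284], [1.0, -0.001, -0.0], [0.0, -0.284, 0.959]] 276.2701804000432
```

Emit:
servo_tool([
  [0.7,0.84,0.1,-0.056,87],
  [1.4,1.68,0.2,-0.112,87],
  [2.1,2.52,0.3,-0.168,87],
  [2.8,3.36,0.4,-0.224,87],
  [3.5,4.2,0.5,-0.28,87],
])

```text
time_s: 0.57
tcp_pos: [0.3863, -0.431, 0.2543]
ee_rot: [[-0.983, -0.182, -0.0], [-0.182, 0.983, 0.001], [0.0, 0.001, -1.0]]
wrist_force: [0.8, 0.1, 0.1]
gripper_width: 0.996
gripper_force: 0.0
```

Emit:
servo_tool([
  [0.7,0.84,0,-0.056,87],
  [1.4,1.68,0,-0.112,87],
  [2.1,2.52,0,-0.168,87],
  [2.8,3.36,0,-0.224,87],
  [3.5,4.2,0,-0.28,87],
])

```text
time_s: 0.98
tcp_pos: [0.4914, -0.3049, 0.2544]
ee_rot: [[-0.995, 0.097, -0.0], [0.097, 0.995, 0.0], [0.0, 0.0, -1.0]]
wrist_force: [1.5, -0.5, -0.2]
gripper_width: 1.003
gripper_force: 0.0
```

Emit:
servo_tool([
  [0.7,0.84,0,-0.056,87],
  [1.4,1.68,0,-0.112,87],
  [2.1,2.52,0,-0.168,87],
  [2.8,3.36,0,-0.224,87],
  [2.8,3.36,0,-0.28,87],
])

```text
time_s: 1.4
tcp_pos: [0.5777, -0.2017, 0.2536]
ee_rot: [[-0.932, 0.364, 0.0], [0.364, 0.932, 0.001], [-0.0, 0.001, -1.0]]
wrist_force: [-0.6, -1.1, 0.6]
gripper_width: 1.001
gripper_force: 0.0
```

```bash
python3 - <<'E'
from h import *
w=cap('wrist','w1');s=r.sense();print(s['time_s'],s['tcp_pos'],s['ee_rot'][:,1],s['joints'])
im=cv2.imread('pics/w1.png');cv2.imwrite('pics/w1b.png',cv2.resize(im,(800,600),interpolation=cv2.INTER_CUBIC))
E
```

```text
1.45 [ 0.57620233 -0.20313391  0.25361774] [3.66292342e-01 9.30499819e-01 7.68371698e-05] [-4.26844662e+00  2.01866338e+01 -3.04541546e-01 -2.45015015e-02
 -6.95680406e+01 -1.07210123e+02]
```

View pics/w1b.png

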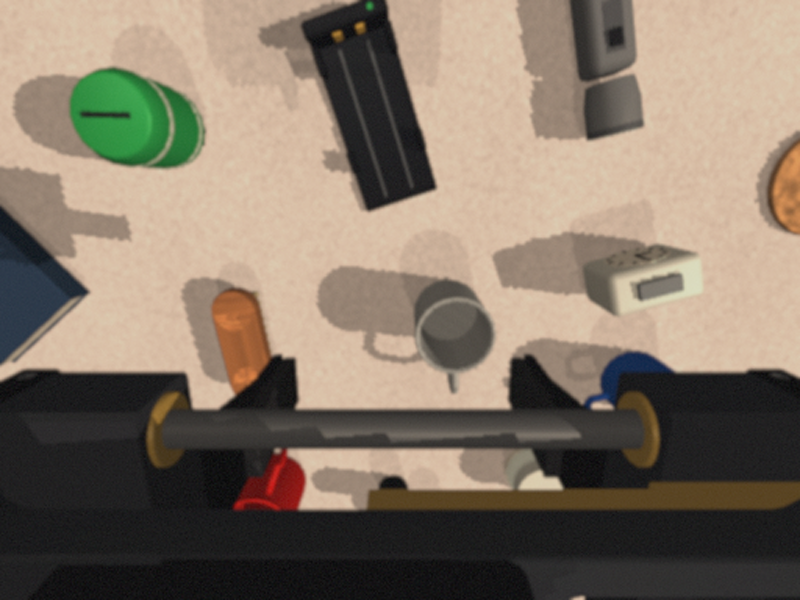

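```bash
python3 - <<'E'
from h import *
c=load('w1'); f=lambda p,z:np.round(onz(c,[(np.array(p)+.5)*.64-.5],z)[0],4)
print('rim',f((454,334.5),.072),f((415,334),.072),f((494,334),.072),f((454,297),.072),f((454,372),.072))
print('handle end',f((453,388),.05))
for n,p,z in[('dockL',(369,210),.006),('dockR',(436,187),.006),('lineL',(387,194),.006),('lineR',(412,188),.006),('blkL',(303,24),.034),('line2L',(341,52),.006),('line2R',(367,40),.006)]: print(n,f(p,z))
# top-view sanity
c=load('top0'); g=lambda p,z:np.round(onz(c,[(np.array(p)+.5)/2.5-.5+95],z)[0],4)
for n,p,z in[('rimL',(526,174),.072),('rimR',(589,172),.072),('dA',(523,282),.006),('dB',(582,286),.006),('dC',(515,418),.034),('dD',(578,421),.034)]:print(n,g(p,z))
E
```

```text
rim [ 0.6305 -0.1774  0.072 ] [ 0.6187 -0.2064  0.072 ] [ 0.6419 -0.1472  0.072 ] [ 0.6011 -0.167   0.072 ] [ 0.6616 -0.1883  0.072 ]
handle end [ 0.6864 -0.1953  0.05  ]
dockL [ 0.5174 -0.2095  0.006 ]
dockR [ 0.5206 -0.1472  0.006 ]
lineL [ 0.5104 -0.1894  0.006 ]
lineR [ 0.5137 -0.1671  0.006 ]
blkL [ 0.375  -0.2006  0.034 ]
line2L [ 0.3941 -0.1826  0.006 ]
line2R [ 0.3938 -0.1597  0.006 ]
rimL [ 0.6268 -0.1435  0.072 ]
rimR [ 0.6297 -0.2084  0.072 ]
dA [ 0.5186 -0.1477  0.006 ]
dB [ 0.5151 -0.2114  0.006 ]
dC [ 0.375  -0.1372  0.034 ]
dD [ 0.3726 -0.2031  0.034 ]
```

Emit:
servo_tool([
  [0.7,0.35,0,0.02,87],
  [1.4,0.7,0,0.05,87],
  [1.85,0.95,-0.6,0.05,87],
  [1.85,0.95,-1.7,0.05,87],
  [1.85,0.95,-2.8,0.05,87],
])

```text
time_s: 1.87
tcp_pos: [0.6311, -0.177, 0.1703]
ee_rot: [[-0.948, 0.317, 0.003], [0.317, 0.948, -0.0], [-0.003, 0.001, -1.0]]
wrist_force: [-0.1, -0.1, -1.7]
gripper_width: 0.997
gripper_force: 0.0
```

Emit:
servo_tool([
  [0,0,-1.0,0,87],
  [0,0,-2.0,0,87],
  [0,0,-3.0,0,87],
  [0,0,-3.8,0,87],
  [0,0,-4.27,0,87],
])

```text
time_s: 2.28
tcp_pos: [0.6276, -0.1775, 0.0387]
ee_rot: [[-0.948, 0.319, -0.006], [0.319, 0.948, 0.001], [0.006, -0.001, -1.0]]
wrist_force: [-0.3, 0.9, -0.2]
gripper_width: 1.0
gripper_force: 0.0
```

Emit:
servo_tool([
  [0,0,0,0,75],
  [0,0,0,0,68],
  [0,0,0,0,60],
  [0,0,0,0,55],
  [0,0,0,0,55],
])

```text
time_s: 2.7
tcp_pos: [0.6311, -0.1773, 0.0442]
ee_rot: [[-0.948, 0.318, 0.003], [0.318, 0.948, -0.0], [-0.003, 0.001, -1.0]]
wrist_force: [0.6, -0.7, 2.4]
gripper_width: 0.716
gripper_force: 30.1
```

Emit:
servo_tool([
  [0,0,0,0,50],
  [0,0,0,0,50],
  [0,0,0.2,0,50],
  [0,0,0.5,0,50],
  [0,0,1.0,0,50],
])

```text
time_s: 3.12
tcp_pos: [0.6287, -0.1768, 0.0713]
ee_rot: [[-0.948, 0.319, -0.004], [0.319, 0.948, 0.001], [0.004, -0.001, -1.0]]
wrist_force: [-0.2, -0.5, -1.8]
gripper_width: 0.714
gripper_force: 30.0
```

Emit:
servo_tool([
  [0,0,0.8,0,50],
  [0,0,1.8,0,50],
  [0,0,2.7,0,50],
  [0,0.4,3.2,0,50],
  [0,1.2,3.5,0,50],
])

```text
time_s: 3.53
tcp_pos: [0.631, -0.1427, 0.1809]
ee_rot: [[-0.947, 0.321, 0.005], [0.321, 0.947, -0.001], [-0.005, 0.001, -1.0]]
wrist_force: [-0.0, 1.2, -1.8]
gripper_width: 0.713
gripper_force: 30.0
```

Emit:
servo_tool([
  [0,1.2,0,0,50],
  [0,2.4,0,0,50],
  [0,3.6,0,0,50],
  [0,4.8,0,0,50],
  [0,5.8,0,0,50],
])

```text
time_s: 3.95
tcp_pos: [0.6296, 0.0352, 0.1779]
ee_rot: [[-0.948, 0.318, -0.0], [0.318, 0.948, 0.0], [0.0, 0.0, -1.0]]
wrist_force: [0.4, -0.3, -1.2]
gripper_width: 0.713
gripper_force: 30.0
```

Emit:
servo_tool([
  [0,0.4,0,0,50],
  [0,0.6,0,0,50],
  [0,0.6,0,0,50],
  [0,0.6,0,0,50],
  [0,0.6,0,0,50],
])

```text
time_s: 4.37
tcp_pos: [0.6301, 0.0495, 0.1774]
ee_rot: [[-0.947, 0.32, -0.0], [0.32, 0.947, -0.0], [0.0, -0.0, -1.0]]
wrist_force: [0.6, -0.2, -1.6]
gripper_width: 0.71
gripper_force: 30.0
```

```bash
python3 - <<'E'
from h import *
w=cap('wrist','w2');s=r.sense();print(s['time_s'],s['tcp_pos'],s['ee_rot'][:,1])
im=cv2.imread('pics/w2.png');cv2.imwrite('pics/w2b.png',cv2.resize(im,(800,600),interpolation=cv2.INTER_CUBIC))
E
```

```text
4.4167 [0.63015797 0.04938545 0.17742514] [ 3.20389708e-01  9.47285778e-01 -3.00894206e-04]
```

View pics/w2b.png

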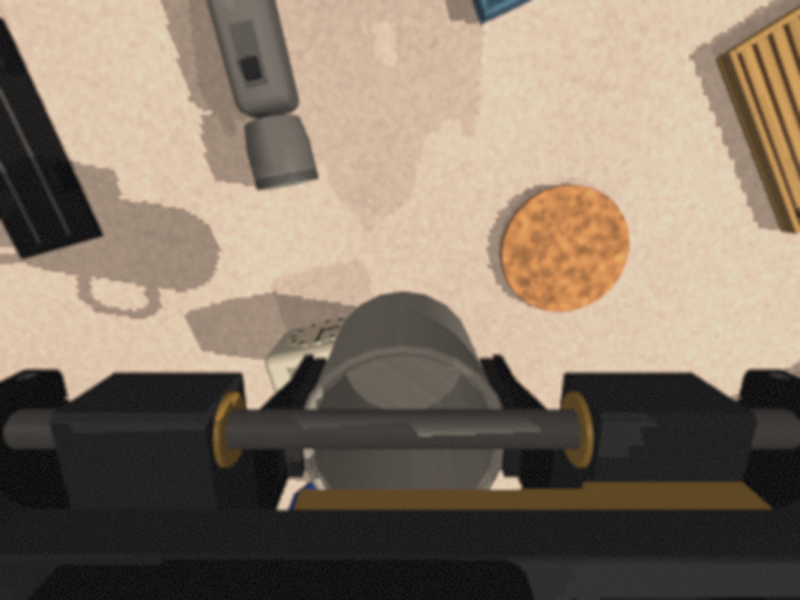

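```bash
python3 - <<'E'
from h import *
c=load('w2'); s=r.sense(); f=lambda p,z:onz(c,[(np.array(p)+.5)*.64-.5],z)[0]
hsv=cv2.cvtColor(c['pixels'],cv2.COLOR_RGB2HSV)
m=cv2.inRange(hsv,(5,120,90),(18,255,255)); m[:, :300]=0; m[230:]=0; m[:,420:]=0
k=max(cv2.findContours(m,0,1)[0],key=cv2.contourArea); 
pts=onz(c,k.reshape(-1,2),.008); e=cv2.fitEllipse(pts[:,:2].astype(np.float32)*1000);print('coaster',e)
for z in(.072,.074): 
  zz=s['tcp_pos'][2]-.043+z
  for p in[(405,345),(306,430),(502,430)]: print(np.round(s['ee_rot'].T@(f(p,zz)-s['tcp_pos']),4))
# coaster top view
c=load('top0'); hsv=cv2.cvtColor(c['pixels'],cv2.COLOR_RGB2HSV)
m=cv2.inRange(hsv,(5,100,90),(18,255,255)); m[:,:165]=0;m[:,212:]=0;m[:140]=0;m[185:]=0
k=max(cv2.findContours(m,0,1)[0],key=cv2.contourArea); pts=onz(c,k.reshape(-1,2),.008); print(cv2.fitEllipse(pts[:,:2].astype(np.float32)*1000))
E
```

```text
coaster ((640.1503295898438, 171.2772674560547), (90.7911148071289, 91.9486312866211), 136.76174926757812)
[ 0.0326  0.0012 -0.029 ]
[ 0.0048 -0.0292 -0.029 ]
[ 0.0047  0.031  -0.029 ]
[ 0.0334  0.0012 -0.031 ]
[ 0.006  -0.0287 -0.031 ]
[ 0.006   0.0305 -0.031 ]
((638.8895263671875, 169.89132690429688), (90.02728271484375, 90.6887435913086), 162.85415649414062)
```

Emit:
servo_tool([
  [0.08,1.0,0,0,50],
  [0.16,2.0,0,0,50],
  [0.24,3.0,0,0,50],
  [0.32,3.7,0,0,50],
  [0.32,4.0,-0.4,0,50],
])

```text
time_s: 4.83
tcp_pos: [0.6421, 0.1728, 0.1678]
ee_rot: [[-0.948, 0.317, 0.006], [0.317, 0.948, 0.002], [-0.005, 0.004, -1.0]]
wrist_force: [0.3, 0.5, -0.4]
gripper_width: 0.711
gripper_force: 30.0
```

Emit:
servo_tool([
  [0,0,-0.8,0,50],
  [0,0,-1.6,0,50],
  [0,0,-2.4,0,50],
  [0,0,-3.0,0,50],
  [0,0,-3.4,0,50],
])

```text
time_s: 5.25
tcp_pos: [0.6384, 0.1687, 0.0602]
ee_rot: [[-0.947, 0.321, -0.005], [0.321, 0.947, -0.002], [0.004, -0.003, -1.0]]
wrist_force: [-0.0, -0.1, -1.5]
gripper_width: 0.717
gripper_force: 30.0
```

Emit:
servo_tool([
  [0,0,-0.15,0,50],
  [0,0,-0.25,0,50],
  [0,0,-0.35,0,50],
  [0,0,-0.41,0,50],
  [0,0,-0.41,0,50],
])

```text
time_s: 5.67
tcp_pos: [0.6405, 0.1711, 0.0523]
ee_rot: [[-0.948, 0.318, 0.002], [0.318, 0.948, 0.001], [-0.002, 0.001, -1.0]]
wrist_force: [0.5, -0.4, -1.3]
gripper_width: 0.715
gripper_force: 30.0
```

Emit:
servo_tool([
  [0,0,-0.02,0,50],
  [0,0,-0.04,0,50],
  [0,0,-0.04,0,50],
  [0,0,-0.04,0,50],
  [0,0,-0.04,0,50],
])

```text
time_s: 6.08
tcp_pos: [0.6405, 0.1712, 0.0522]
ee_rot: [[-0.948, 0.318, 0.002], [0.318, 0.948, 0.001], [-0.002, 0.001, -1.0]]
wrist_force: [-1.4, 0.5, 6.1]
gripper_width: 0.716
gripper_force: 30.0
```

Emit:
servo_tool([
  [0,0,0,0,68],
  [0,0,0,0,76],
  [0,0,0,0,86],
  [0,0,0,0,86],
  [0,0,0.4,0,86],
])

```text
time_s: 6.5
tcp_pos: [0.6381, 0.1702, 0.0595]
ee_rot: [[-0.948, 0.319, -0.005], [0.319, 0.948, -0.002], [0.004, -0.004, -1.0]]
wrist_force: [-0.7, -0.6, -0.1]
gripper_width: 0.958
gripper_force: 0.0
```

Emit:
servo_tool([
  [0,0,1.0,0,86],
  [0,0,2.0,0,86],
  [0,0,3.2,0,86],
  [0,0,4.4,0,86],
  [0,0,4.8,0,86],
])

```text
time_s: 6.92
tcp_pos: [0.6425, 0.1715, 0.2139]
ee_rot: [[-0.948, 0.318, 0.011], [0.318, 0.948, 0.003], [-0.01, 0.007, -1.0]]
wrist_force: [0.8, 1.1, 1.6]
gripper_width: 0.988
gripper_force: 0.0
```

Emit:
servo_tool([
  [-0.7,-0.8,0,0.04,86],
  [-1.4,-1.6,0,0.08,86],
  [-2.1,-2.4,0,0.12,86],
  [-2.8,-3.2,0,0.16,86],
  [-3.4,-3.9,0,0.2,86],
])

```text
time_s: 7.33
tcp_pos: [0.5363, 0.0526, 0.2069]
ee_rot: [[-0.993, 0.122, 0.001], [0.122, 0.993, 0.0], [-0.001, 0.0, -1.0]]
wrist_force: [1.1, -0.2, 0.0]
gripper_width: 0.988
gripper_force: 0.0
```

Emit:
servo_tool([
  [-0.2,-0.2,0,0,86],
  [-0.2,-0.2,0,0,86],
  [-0.2,-0.2,0,0,86],
  [-0.2,-0.2,0,0,86],
  [-0.2,-0.2,0,0,86],
])

```text
time_s: 7.75
tcp_pos: [0.5328, 0.0489, 0.2059]
ee_rot: [[-0.992, 0.123, 0.0], [0.123, 0.992, 0.0], [-0.0, 0.0, -1.0]]
wrist_force: [-0.2, 0.5, -1.1]
gripper_width: 0.987
gripper_force: 0.0
```

```bash
python3 - <<'E'
from h import *
w=cap('wrist','w3');cap('top','top1');s=r.sense();print(s['time_s'],s['tcp_pos'],s['ee_rot'][:,1])
im=cv2.imread('pics/w3.png');cv2.imwrite('pics/w3b.png',cv2.resize(im,(800,600),interpolation=cv2.INTER_CUBIC))
E
```

```text
7.85 [0.5324855  0.04869017 0.20561496] [ 1.23127322e-01  9.92390853e-01 -2.38877414e-04]
```

View pics/w3b.png

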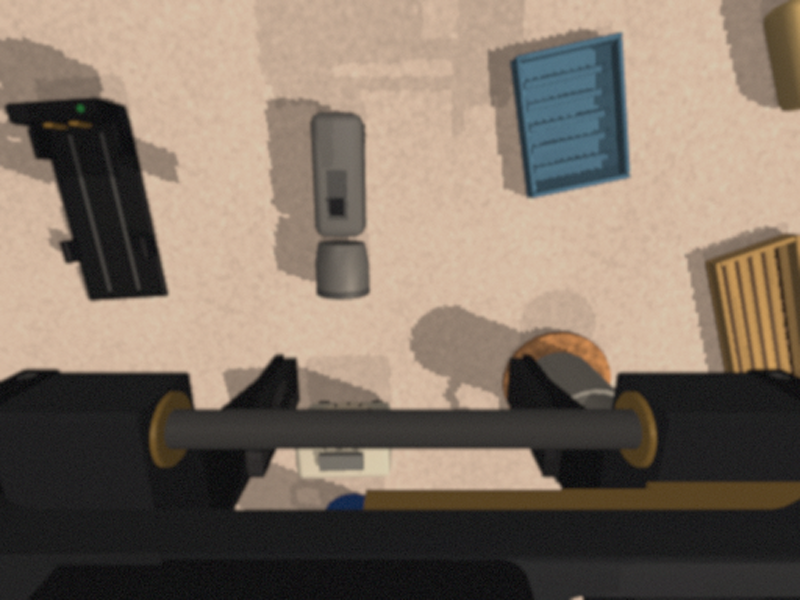

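```bash
python3 - <<'E'
from h import *
c=load('w3'); f=lambda p,z:np.round(onz(c,[(np.array(p)+.5)*.64-.5],z)[0],4)
L=[('tail',(338,113),.034),('tailL',(314,130),.034),('tailR',(363,130),.034),('junctL',(316,225),.034),('junctR',(365,225),.034),('junct',(341,237),.036),('lens',(344,297),.01),('switch',(337,206),.039),
('dockL',(90,299),.006),('dockR',(167,294),.006),('l1a',(72,135),.006),('l1b',(110,290),.006),('l2a',(104,132),.006),('l2b',(140,290),.006),
('dish',(514,60),.016),('dish',(620,35),.016),('dish',(629,177),.016),('dish',(531,196),.016)]
for n,p,z in L: print(n,f(p,z))
c=load('top0'); g=lambda p,z:np.round(onz(c,[(np.array(p)+.5)/2.5-.5+95],z)[0],4)
for n,p,z in[('dish',(178,321),.016),('dish',(246,317),.016),('dish',(249,407),.016),('dish',(181,411),.016),('tail',(368,386),.034),('junct',(379,310),.036),('jl',(363,312),.034),('jr',(394,312),.034),('lens',(387,266),.03)]: print('top',n,g(p,z))
E
```

```text
tail [0.4064 0.021  0.034 ]
tailL [0.4149 0.003  0.034 ]
tailR [0.4191 0.0362 0.034 ]
junctL [ 0.4781 -0.0072  0.034 ]
junctR [0.4826 0.028  0.034 ]
junct [0.4887 0.0096 0.036 ]
lens [0.5399 0.     0.01  ]
switch [0.4666 0.0109 0.039 ]
dockL [ 0.5165 -0.21    0.006 ]
dockR [ 0.5202 -0.1454  0.006 ]
l1a [ 0.3923 -0.1818  0.006 ]
l1b [ 0.5111 -0.1911  0.006 ]
l2a [ 0.3932 -0.1574  0.006 ]
l2b [ 0.5141 -0.1666  0.006 ]
dish [0.3854 0.1454 0.016 ]
dish [0.3791 0.218  0.016 ]
dish [0.4735 0.2263 0.016 ]
dish [0.4783 0.1533 0.016 ]
top dish [0.4713 0.2226 0.016 ]
top dish [0.4767 0.1495 0.016 ]
top dish [0.3811 0.144  0.016 ]
top dish [0.3756 0.2167 0.016 ]
top tail [0.4061 0.017  0.034 ]
top junct [0.4858 0.0066 0.036 ]
top jl [0.4835 0.0235 0.034 ]
top jr [ 0.4839 -0.0092  0.034 ]
top lens [ 0.5326 -0.001   0.03  ]
```

Emit:
servo_tool([
  [-0.9,-0.4,0,-0.02,86],
  [-1.8,-0.8,0,-0.02,86],
  [-2.62,-1.18,-0.4,-0.02,86],
  [-2.62,-1.18,-1.4,-0.02,80],
  [-2.62,-1.18,-2.4,-0.02,80],
])

```text
time_s: 8.27
tcp_pos: [0.4535, 0.0128, 0.1347]
ee_rot: [[-0.99, 0.143, 0.005], [0.143, 0.99, 0.002], [-0.004, 0.002, -1.0]]
wrist_force: [0.3, 0.1, -0.9]
gripper_width: 0.943
gripper_force: 0.0
```

Emit:
servo_tool([
  [0,0,-0.9,0,75],
  [0,0,-1.8,0,75],
  [0,0,-2.7,0,75],
  [0,0,-3.4,0,75],
  [0,0,-3.74,0,75],
])

```text
time_s: 8.68
tcp_pos: [0.4522, 0.0124, 0.019]
ee_rot: [[-0.99, 0.144, -0.005], [0.144, 0.99, -0.002], [0.004, -0.002, -1.0]]
wrist_force: [-0.3, 0.3, 0.2]
gripper_width: 0.862
gripper_force: 0.0
```

Emit:
servo_tool([
  [0,0,0,0,60],
  [0,0,0,0,45],
  [0,0,0,0,30],
  [0,0,0,0,20],
  [0,0,0,0,20],
])

```text
time_s: 9.1
tcp_pos: [0.454, 0.0128, 0.0227]
ee_rot: [[-0.99, 0.144, 0.002], [0.144, 0.99, 0.001], [-0.002, 0.001, -1.0]]
wrist_force: [-0.1, 0.2, -0.5]
gripper_width: 0.57
gripper_force: 0.0
```

Emit:
servo_tool([
  [0,0,0,0,20],
  [0,0,0,0,20],
  [0,0,0,0,20],
  [0,0,0.1,0,20],
  [0,0,0.4,0,20],
])

```text
time_s: 9.52
tcp_pos: [0.4521, 0.0121, 0.033]
ee_rot: [[-0.99, 0.144, -0.003], [0.144, 0.99, -0.001], [0.003, -0.001, -1.0]]
wrist_force: [0.0, -0.6, -1.8]
gripper_width: 0.41
gripper_force: 30.0
```

Emit:
servo_tool([
  [0,0,0.9,0,20],
  [0,0,1.9,0,20],
  [0,-0.5,2.5,0,20],
  [-0.05,-1.5,2.5,0.02,20],
  [-0.1,-2.6,2.5,0.04,20],
])

```text
time_s: 9.93
tcp_pos: [0.451, -0.0654, 0.1104]
ee_rot: [[-0.995, 0.1, 0.004], [0.1, 0.995, 0.001], [-0.004, 0.001, -1.0]]
wrist_force: [1.0, -1.1, -1.5]
gripper_width: 0.413
gripper_force: 30.0
```

Emit:
servo_tool([
  [-0.1,-0.9,0,0.02,20],
  [-0.2,-1.8,0,0.04,20],
  [-0.24,-2.7,0,0.04,20],
  [-0.24,-3.3,0,0.04,20],
  [-0.24,-3.62,0,0.04,20],
])

```text
time_s: 10.35
tcp_pos: [0.4423, -0.1758, 0.1085]
ee_rot: [[-0.998, 0.067, -0.001], [0.067, 0.998, 0.0], [0.001, 0.0, -1.0]]
wrist_force: [-0.5, 0.5, -1.8]
gripper_width: 0.412
gripper_force: 30.0
```

Emit:
servo_tool([
  [0,0,0,0,20],
  [0,0,0,0,20],
  [0,0,0,0,20],
  [0,0,0,0,20],
  [0,0,0,0,20],
])

```text
time_s: 10.77
tcp_pos: [0.4431, -0.1733, 0.1088]
ee_rot: [[-0.998, 0.063, -0.0], [0.063, 0.998, 0.0], [0.0, 0.0, -1.0]]
wrist_force: [-0.2, -0.0, -1.4]
gripper_width: 0.41
gripper_force: 30.0
```

```bash
python3 - <<'E'
from h import *
w=cap('wrist','w4');cap('top','top2');s=r.sense();print(s['time_s'],s['tcp_pos'],s['ee_rot'][:,1])
a=cv2.imread('pics/w4.png')[:260,100:400]; b=cv2.imread('pics/top1.png')[130:190,160:220]
cv2.imwrite('pics/w4b.png',cv2.hconcat([cv2.resize(a,(500,433),interpolation=2),cv2.resize(b,(300,433),interpolation=2)]))
E
```

```text
10.8667 [ 0.44314035 -0.17343779  0.1087949 ] [6.29624303e-02 9.98015896e-01 5.74334897e-05]
```

View pics/w4b.png

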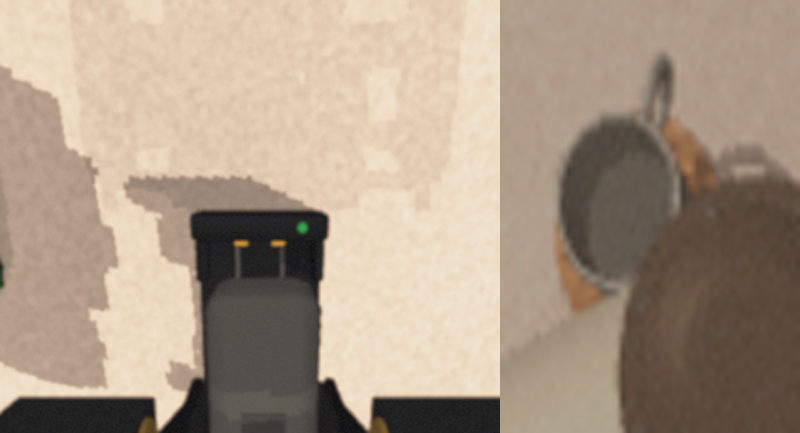

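```bash
python3 - <<'E'
from h import *
c=load('w4'); s=r.sense(); f=lambda p,z:np.round(onz(c,[((p[0]+.5)*.6-.5+100,(p[1]+.5)*260/433-.5)],z)[0],4)
z=s['tcp_pos'][2]
t=f((261,279),z+.012); print('tail',t,'tool',np.round(s['ee_rot'].T@(t-s['tcp_pos']),4))
for n,p,h in[('L',(207,330),.012),('R',(320,330),.012)]: print(n,np.round(s['ee_rot'].T@(f(p,z+h)-s['tcp_pos']),4))
print('blk L',f((193,240),.034),'R',f((327,240),.034),'brass',f((241,244),.03),f((278,244),.03),'blockback', f((260,213),.034))
c=load('top0')
E
```

```text
tail [ 0.3896 -0.17    0.1208] tool [ 0.0536  0.0001 -0.012 ]
L [ 0.0381 -0.0163 -0.012 ]
R [ 0.038   0.0179 -0.012 ]
blk L [ 0.3846 -0.2022  0.034 ] R [ 0.3886 -0.1391  0.034 ] brass [ 0.3883 -0.18    0.03  ] [ 0.3894 -0.1622  0.03  ] blockback [ 0.3743 -0.1698  0.034 ]
```

Emit:
servo_tool([
  [0.07,0,-0.4,0,20],
  [0.07,0,-0.9,0,20],
  [0.07,0,-1.4,0,20],
  [0.07,0,-1.9,0,20],
  [0.07,0,-2.3,0,20],
])

```text
time_s: 11.28
tcp_pos: [0.445, -0.1737, 0.0389]
ee_rot: [[-0.998, 0.064, -0.001], [0.064, 0.998, 0.0], [0.001, 0.0, -1.0]]
wrist_force: [0.2, -0.4, -1.6]
gripper_width: 0.413
gripper_force: 30.0
```

Emit:
servo_tool([
  [0,0,-0.1,0,20],
  [0,0,-0.18,0,20],
  [0,0,-0.26,0,20],
  [0,0,-0.33,0,20],
  [0,0,-0.36,0,20],
])

```text
time_s: 11.7
tcp_pos: [0.4455, -0.174, 0.0293]
ee_rot: [[-0.998, 0.064, 0.001], [0.064, 0.998, -0.0], [-0.001, 0.0, -1.0]]
wrist_force: [-0.3, -1.1, -0.9]
gripper_width: 0.409
gripper_force: 30.0
```

Emit:
servo_tool([
  [0,0,-0.02,0,20],
  [0,0,-0.04,0,20],
  [0,0,-0.04,0,20],
  [0,0,-0.04,0,20],
  [0,0,-0.04,0,20],
])

```text
time_s: 12.12
tcp_pos: [0.4454, -0.1741, 0.0283]
ee_rot: [[-0.998, 0.064, 0.001], [0.064, 0.998, -0.0], [-0.001, -0.0, -1.0]]
wrist_force: [-1.3, 1.1, 6.3]
gripper_width: 0.412
gripper_force: 30.0
```

Emit:
servo_tool([
  [0,0,0,0,45],
  [0,0,0,0,55],
  [0,0,0,0,60],
  [0,0,0,0,60],
  [0,0,0.4,0,60],
])

```text
time_s: 12.53
tcp_pos: [0.4435, -0.174, 0.038]
ee_rot: [[-0.998, 0.065, -0.005], [0.065, 0.998, 0.001], [0.005, 0.0, -1.0]]
wrist_force: [0.9, 0.1, -0.5]
gripper_width: 0.66
gripper_force: 0.0
```

Emit:
servo_tool([
  [0,0,1.0,0,60],
  [0,0,2.1,0,60],
  [0,0,3.3,0,60],
  [0.5,-0.4,4.4,0,70],
  [1.3,-1.0,5.2,0,75],
])

```text
time_s: 12.95
tcp_pos: [0.4836, -0.2037, 0.1995]
ee_rot: [[-0.998, 0.062, 0.003], [0.062, 0.998, -0.0], [-0.003, 0.0, -1.0]]
wrist_force: [1.7, 0.2, -0.8]
gripper_width: 0.772
gripper_force: 0.0
```

Emit:
servo_tool([
  [1.0,-0.7,0.3,-0.04,80],
  [2.0,-1.4,0.4,-0.08,80],
  [3.0,-2.1,0.4,-0.12,80],
  [4.0,-2.8,0.4,-0.17,80],
  [5.0,-3.5,0.4,-0.17,80],
])

```text
time_s: 13.37
tcp_pos: [0.6352, -0.3101, 0.2073]
ee_rot: [[-0.972, 0.234, -0.0], [0.234, 0.972, 0.0], [0.0, 0.0, -1.0]]
wrist_force: [0.5, 0.6, 0.8]
gripper_width: 0.915
gripper_force: 0.0
```

Emit:
servo_tool([
  [0.8,-0.7,0,0,80],
  [0.8,-0.7,0,0,80],
  [0.8,-0.7,0,0,80],
  [0.8,-0.7,0,0,80],
  [0.8,-0.7,0,0,80],
])

```text
time_s: 13.78
tcp_pos: [0.6574, -0.3294, 0.2081]
ee_rot: [[-0.973, 0.232, -0.0], [0.232, 0.973, 0.0], [0.0, 0.0, -1.0]]
wrist_force: [-0.4, -0.2, 0.1]
gripper_width: 0.918
gripper_force: 0.0
```

```bash
python3 - <<'E'
from h import *
w=cap('wrist','w5');cap('top','top3');s=r.sense();print(s['time_s'],s['tcp_pos'],s['ee_rot'][:,1])
cv2.imwrite('pics/w5b.png',cv2.resize(cv2.imread('pics/w5.png'),(800,600),interpolation=2))
E
```

```text
13.8833 [ 0.65757816 -0.32934401  0.20888655] [2.31381834e-01 9.72863015e-01 1.93047513e-05]
```

View pics/w5b.png

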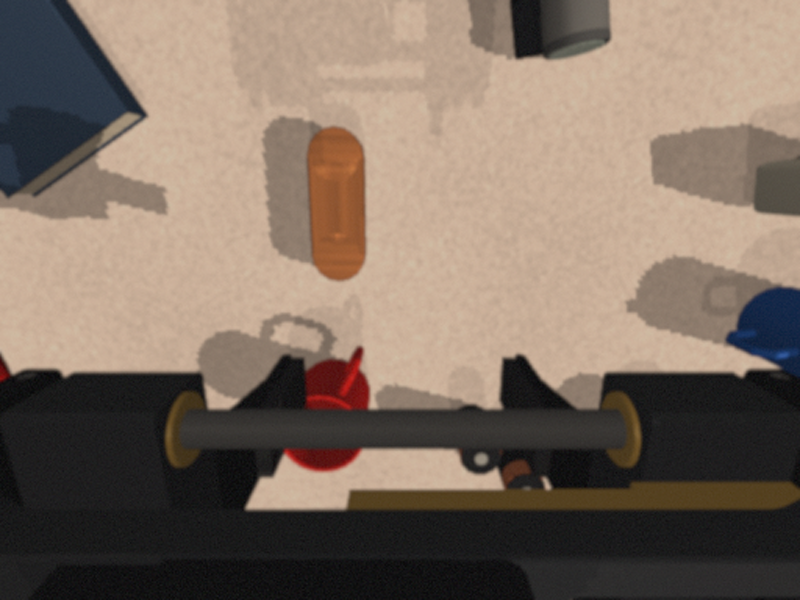

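```bash
python3 - <<'E'
from h import *
def meas(n,roi,lo,hi,z):
    c=load(n);hsv=cv2.cvtColor(c['pixels'],cv2.COLOR_RGB2HSV);m=cv2.inRange(hsv,lo,hi)
    M=np.zeros_like(m);M[roi[1]:roi[3],roi[0]:roi[2]]=1;m*=M
    k=max(cv2.findContours(m,0,1)[0],key=cv2.contourArea).reshape(-1,2)
    p=onz(c,k,z)[:,:2].astype(np.float32)*1000
    print(n,cv2.minAreaRect(p))
meas('w5',(180,70,250,190),(3,130,80),(18,255,255),.034)
meas('top0',(365,155,405,210),(3,130,60),(18,255,255),.034)
E
```

```text
w5 ((587.8681030273438, -361.72772216796875), (38.4847526550293, 105.46084594726562), 75.06982421875)
top0 ((584.98828125, -361.037841796875), (39.315757751464844, 106.87974548339844), 75.43468475341797)
```

Emit:
servo_tool([
  [-0.9,-0.4,0,-0.025,80],
  [-1.8,-0.8,0,-0.025,75],
  [-2.4,-1.06,-0.4,-0.025,70],
  [-2.4,-1.06,-1.4,-0.025,70],
  [-2.4,-1.06,-2.4,-0.025,70],
])

```text
time_s: 14.3
tcp_pos: [0.5857, -0.3624, 0.1387]
ee_rot: [[-0.966, 0.257, 0.006], [0.257, 0.966, -0.002], [-0.006, -0.001, -1.0]]
wrist_force: [-0.1, 0.3, -0.8]
gripper_width: 0.814
gripper_force: 0.0
```

Emit:
servo_tool([
  [0,0,-0.9,0,70],
  [0,0,-1.8,0,70],
  [0,0,-2.6,0,70],
  [0,0,-3.2,0,70],
  [0,0,-3.53,0,70],
])

```text
time_s: 14.72
tcp_pos: [0.5846, -0.3607, 0.0281]
ee_rot: [[-0.967, 0.256, -0.003], [0.256, 0.967, 0.001], [0.003, 0.001, -1.0]]
wrist_force: [-0.2, 0.0, -0.5]
gripper_width: 0.805
gripper_force: 0.0
```

Emit:
servo_tool([
  [0,0,0,0,60],
  [0,0,0,0,45],
  [0,0,0,0,30],
  [0,0,0,0,25],
  [0,0,0,0,25],
])

```text
time_s: 15.13
tcp_pos: [0.5869, -0.3622, 0.0315]
ee_rot: [[-0.967, 0.256, 0.003], [0.256, 0.967, -0.001], [-0.003, -0.0, -1.0]]
wrist_force: [-0.0, 0.1, 0.3]
gripper_width: 0.507
gripper_force: 0.0
```

Emit:
servo_tool([
  [0,0,0,0,25],
  [0,0,0,0,25],
  [0,0,0,0,25],
  [0,0,0.1,0,25],
  [0,0,0.4,0,25],
])

```text
time_s: 15.55
tcp_pos: [0.5848, -0.3612, 0.0402]
ee_rot: [[-0.966, 0.257, -0.004], [0.257, 0.966, 0.002], [0.004, 0.001, -1.0]]
wrist_force: [-0.2, -0.1, -1.2]
gripper_width: 0.458
gripper_force: 29.9
```

Emit:
servo_tool([
  [0,0,1.0,0,25],
  [0,0,2.2,0,25],
  [0,0,3.4,0,25],
  [0,0.5,4.4,0,25],
  [0,1.4,5.0,0,25],
])

```text
time_s: 15.97
tcp_pos: [0.587, -0.3222, 0.1962]
ee_rot: [[-0.966, 0.259, 0.006], [0.259, 0.966, -0.003], [-0.006, -0.002, -1.0]]
wrist_force: [1.3, 0.6, -0.2]
gripper_width: 0.461
gripper_force: 29.9
```

Emit:
servo_tool([
  [0.1,1.2,0,0.03,25],
  [0.2,2.4,0,0.06,25],
  [0.3,3.6,0,0.09,25],
  [0.4,4.8,0,0.12,25],
  [0.5,6.0,0,0.15,25],
])

```text
time_s: 16.38
tcp_pos: [0.6007, -0.1383, 0.1921]
ee_rot: [[-0.994, 0.108, -0.0], [0.108, 0.994, 0.0], [0.0, 0.0, -1.0]]
wrist_force: [0.6, -0.6, 0.1]
gripper_width: 0.455
gripper_force: 29.9
```

Emit:
servo_tool([
  [0.2,1.2,0,0.03,25],
  [0.4,2.4,0,0.06,25],
  [0.6,3.6,0,0.09,25],
  [0.8,4.8,0,0.12,25],
  [1.0,6.0,0,0.15,25],
])

```text
time_s: 16.8
tcp_pos: [0.6308, 0.0418, 0.1921]
ee_rot: [[-0.999, -0.042, -0.0], [-0.042, 0.999, 0.0], [0.0, 0.0, -1.0]]
wrist_force: [1.0, -0.2, -0.0]
gripper_width: 0.456
gripper_force: 29.9
```

Emit:
servo_tool([
  [0.2,1.2,0,0.04,25],
  [0.4,2.4,0,0.08,25],
  [0.6,3.6,0,0.12,25],
  [0.8,4.8,0,0.16,25],
  [0.9,5.8,0,0.2,25],
])

```text
time_s: 17.22
tcp_pos: [0.6581, 0.2165, 0.1917]
ee_rot: [[-0.97, -0.241, -0.0], [-0.241, 0.97, 0.0], [0.0, 0.0, -1.0]]
wrist_force: [1.1, 0.6, -1.7]
gripper_width: 0.457
gripper_force: 29.9
```

Emit:
servo_tool([
  [0,0.7,0,0,25],
  [0,1.2,0,0,25],
  [0,1.2,0,0,25],
  [0,1.2,0,0,25],
  [0,1.2,0,0,25],
])

```text
time_s: 17.63
tcp_pos: [0.658, 0.2491, 0.1919]
ee_rot: [[-0.971, -0.238, -0.001], [-0.238, 0.971, -0.001], [0.001, -0.0, -1.0]]
wrist_force: [-0.4, -0.1, -1.1]
gripper_width: 0.457
gripper_force: 29.9
```

```bash
python3 - <<'E'
from h import *
w=cap('wrist','w6');cap('top','top4');s=r.sense();print(s['time_s'],s['tcp_pos'],s['ee_rot'][:,1])
cv2.imwrite('pics/w6b.png',cv2.resize(cv2.imread('pics/w6.png'),(800,600),interpolation=2))
E
```

```text
17.7333 [0.65814865 0.24869736 0.19209919] [-2.36892144e-01  9.71535950e-01 -9.94163734e-05]
```

View pics/w6b.png

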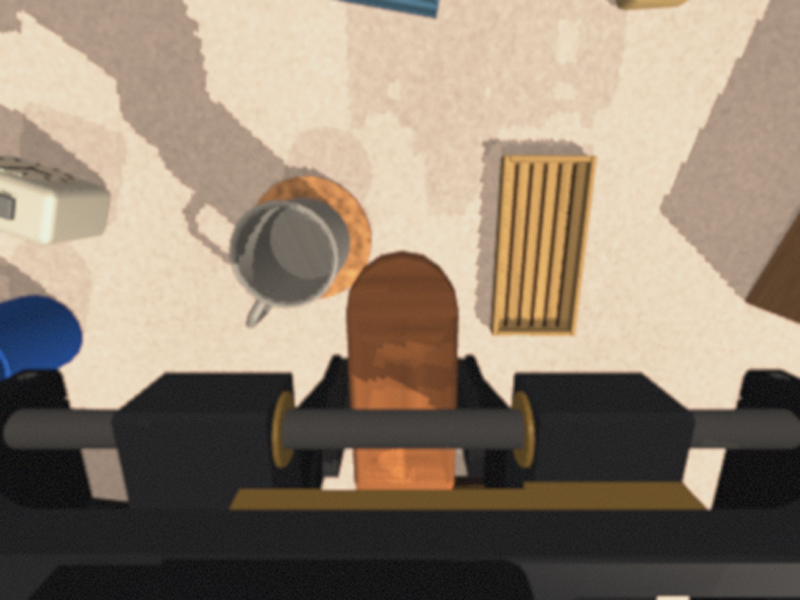

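```bash
python3 - <<'E'
from h import *
c=load('w6'); s=r.sense(); f=lambda p,z:onz(c,[(np.array(p)+.5)*.64-.5],z)[0]
P=np.array([f(p,.014) for p in[(504,157),(595,157),(575,334),(492,333)]]);print(np.round(P,4),P.mean(0))
a=(P[2]+P[3]-P[0]-P[1])/2;print(np.linalg.norm(a),np.degrees(np.arctan2(a[1],a[0])))
z=s['tcp_pos'][2]
for h in(.005,-.013):print(np.round(s['ee_rot'].T@(f((404,252),z+h)-s['tcp_pos']),4))
c=load('top0'); g=lambda p,z:onz(c,[(np.array(p)+.5)/2.5-.5+95],z)[0]
P=np.array([g(p,.014) for p in[(36,143),(93,131),(115,250),(60,264)]]);print(np.round(P,4),P.mean(0))
a=(P[0]+P[1]-P[2]-P[3])/2;print(np.degrees(np.arctan2(a[1],a[0])))
E
```

```text
[[0.5494 0.2966 0.014 ]
 [0.5341 0.3591 0.014 ]
 [0.663  0.3915 0.014 ]
 [0.6778 0.3271 0.014 ]] [0.6060813  0.34355927 0.014     ]
0.1324570944780301 13.726590596034503
[ 0.0556  0.0011 -0.005 ]
[0.0527 0.0012 0.013 ]
[[0.663  0.3853 0.014 ]
 [0.6769 0.3227 0.014 ]
 [0.5469 0.2938 0.014 ]
 [0.5309 0.3534 0.014 ]] [0.60442934 0.33879795 0.014     ]
13.066476666893529
```

```bash
python3 - <<'E'
from h import *
c=load('scene0'); g=lambda p,z:onz(c,[(np.array(p)+.5)/2.3-.5+np.array([130,85])],z)[0]
for n,z,Q in[('tray',.014,[(457,467),(502,508),(411,596),(365,550)]),('dish',.016,[(432,339),(494,295),(536,341),(473,383)]),('coaster',.008,[(274,411),(359,411),(317,371),(316,451)])]:
    P=np.array([g(p,z) for p in Q]);print(n,P.mean(0))
E
```

```text
tray [0.6053342 0.3443323 0.014    ]
dish [0.43009415 0.18813958 0.016     ]
coaster [0.6401447  0.17217354 0.008     ]
```

Emit:
servo_tool([
  [-0.5,0.9,0,0,25],
  [-1.0,1.8,0,0,25],
  [-1.5,2.6,0,0,25],
  [-1.78,3.12,-0.3,0,25],
  [-1.78,3.12,-1.2,0,25],
])

```text
time_s: 18.15
tcp_pos: [0.6059, 0.3474, 0.1611]
ee_rot: [[-0.97, -0.242, 0.009], [-0.242, 0.97, 0.007], [-0.01, 0.004, -1.0]]
wrist_force: [1.5, 0.7, 0.4]
gripper_width: 0.464
gripper_force: 29.9
```

Emit:
servo_tool([
  [0,0,-0.9,0,25],
  [0,0,-1.8,0,25],
  [0,0,-2.6,0,25],
  [0,0,-3.2,0,25],
  [0,0,-3.6,0,25],
])

```text
time_s: 18.57
tcp_pos: [0.6041, 0.3418, 0.0456]
ee_rot: [[-0.972, -0.237, -0.003], [-0.237, 0.972, -0.002], [0.003, -0.001, -1.0]]
wrist_force: [-0.2, -0.3, -0.5]
gripper_width: 0.458
gripper_force: 29.9
```

Emit:
servo_tool([
  [0,0,-0.1,0,25],
  [0,0,-0.2,0,25],
  [0,0,-0.3,0,25],
  [0,0,-0.38,0,25],
  [0,0,-0.42,0,25],
])

```text
time_s: 18.98
tcp_pos: [0.6052, 0.344, 0.0362]
ee_rot: [[-0.971, -0.238, 0.001], [-0.238, 0.971, 0.001], [-0.002, 0.001, -1.0]]
wrist_force: [-0.2, -0.4, -1.1]
gripper_width: 0.457
gripper_force: 29.9
```

Emit:
servo_tool([
  [0,0,-0.02,0,25],
  [0,0,-0.04,0,25],
  [0,0,-0.04,0,25],
  [0,0,-0.04,0,25],
  [0,0,-0.04,0,25],
])

```text
time_s: 19.4
tcp_pos: [0.605, 0.344, 0.0352]
ee_rot: [[-0.971, -0.239, 0.001], [-0.239, 0.971, 0.001], [-0.001, 0.0, -1.0]]
wrist_force: [-1.4, 0.1, 4.8]
gripper_width: 0.458
gripper_force: 29.9
```

Emit:
servo_tool([
  [0,0,0,0,45],
  [0,0,0,0,55],
  [0,0,0,0,60],
  [0,0,0,0,60],
  [0,0,0.4,0,60],
])

```text
time_s: 19.82
tcp_pos: [0.6031, 0.3425, 0.0432]
ee_rot: [[-0.971, -0.238, -0.005], [-0.238, 0.971, -0.003], [0.006, -0.002, -1.0]]
wrist_force: [0.6, 0.1, 0.1]
gripper_width: 0.668
gripper_force: 0.0
```

Emit:
servo_tool([
  [0,0,1.0,0,60],
  [0,0,2.1,0,60],
  [0,0,3.3,0,60],
  [-0.5,0,4.4,0,75],
  [-1.3,0,5.0,0,80],
])

```text
time_s: 20.23
tcp_pos: [0.5684, 0.3445, 0.2014]
ee_rot: [[-0.971, -0.237, 0.007], [-0.237, 0.971, 0.004], [-0.008, 0.003, -1.0]]
wrist_force: [0.6, 1.1, 0.3]
gripper_width: 0.769
gripper_force: 0.0
```

Emit:
servo_tool([
  [-0.8,0,0.2,0.05,80],
  [-1.6,0,0.2,0.1,80],
  [-2.4,0,0.2,0.14,80],
  [-2.8,0,0.2,0.14,80],
  [-2.8,0,0.2,0.14,80],
])

```text
time_s: 20.65
tcp_pos: [0.4799, 0.3437, 0.2034]
ee_rot: [[-0.928, -0.373, 0.0], [-0.373, 0.928, 0.001], [-0.001, 0.001, -1.0]]
wrist_force: [-0.5, -0.5, -0.4]
gripper_width: 0.912
gripper_force: 0.0
```

Emit:
servo_tool([
  [0,0,0,0,80],
  [0,0,0,0,80],
  [0,0,0,0,80],
  [0,0,0,0,80],
  [0,0,0,0,80],
])

```text
time_s: 21.07
tcp_pos: [0.4824, 0.3436, 0.2016]
ee_rot: [[-0.929, -0.371, -0.0], [-0.371, 0.929, -0.0], [0.0, -0.0, -1.0]]
wrist_force: [-0.2, -0.4, 0.6]
gripper_width: 0.916
gripper_force: 0.0
```

```bash
python3 - <<'E'
from h import *
w=cap('wrist','w7');cap('top','top5');s=r.sense();print(s['time_s'],s['tcp_pos'],s['ee_rot'][:,1])
cv2.imwrite('pics/w7b.png',cv2.resize(cv2.imread('pics/w7.png'),(800,600),interpolation=2))
E
```

```text
21.1667 [0.48212293 0.3435685  0.20168228] [-3.71021861e-01  9.28624076e-01 -3.21652107e-04]
```

View pics/w7b.png

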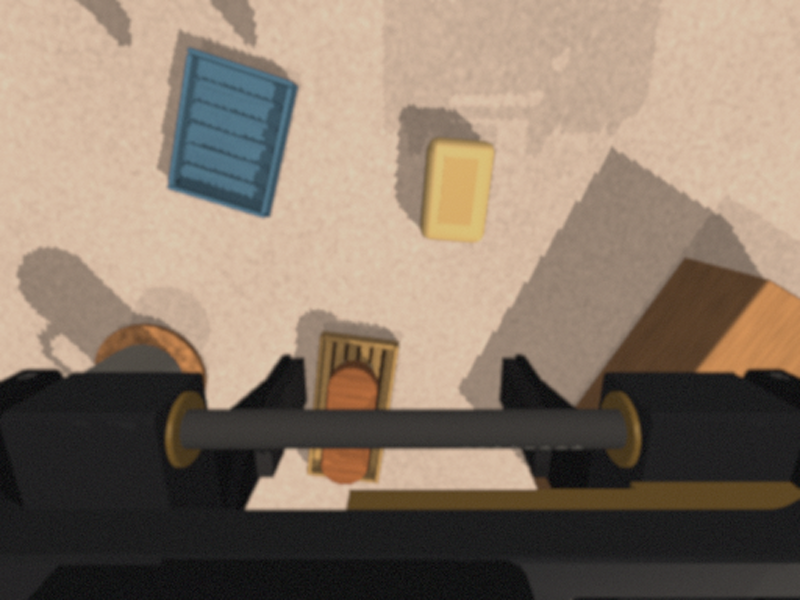

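```bash
python3 - <<'E'
from h import *
c=load('w7'); f=lambda p,z:onz(c,[(np.array(p)+.5)*.64-.5],z)[0]
hsv=cv2.cvtColor(c['pixels'],cv2.COLOR_RGB2HSV);m=cv2.inRange(hsv,(15,90,120),(35,255,255));m[:80]=0;m[165:]=0;m[:,:260]=0;m[:,330:]=0
k=max(cv2.findContours(m,0,1)[0],key=cv2.contourArea).reshape(-1,2)
for z in(.014,.024): print(cv2.minAreaRect(onz(c,k,z)[:,:2].astype(np.float32)*1000))
P=np.array([f(p,.028) for p in[(444,157),(480,157),(473,223),(438,223)]]);print('oblong',P.mean(0))
P=np.array([f(p,.016) for p in[(188,49),(297,84),(270,216),(169,187)]]);a=(P[2]+P[3]-P[0]-P[1])/2
print('dish',P.mean(0),np.degrees(np.arctan2(a[1],a[0])))
E
```

```text
((402.0477600097656, 354.4356689453125), (73.45771026611328, 49.15745162963867), 17.004531860351562)
((402.29376220703125, 353.2605285644531), (71.252685546875, 47.68184280395508), 17.004684448242188)
oblong [0.40139135 0.35438625 0.028     ]
dish [0.42737745 0.18942039 0.016     ] 5.244873248909227
```

Emit:
servo_tool([
  [-0.9,0.1,0,-0.04,80],
  [-1.8,0.2,0,-0.083,80],
  [-2.67,0.33,-0.4,-0.083,80],
  [-2.67,0.33,-1.4,-0.083,80],
  [-2.67,0.33,-2.4,-0.083,80],
])

```text
time_s: 21.58
tcp_pos: [0.4012, 0.3549, 0.1311]
ee_rot: [[-0.955, -0.295, 0.003], [-0.295, 0.955, 0.004], [-0.004, 0.003, -1.0]]
wrist_force: [-0.0, 0.3, -0.1]
gripper_width: 0.918
gripper_force: 0.0
```

Emit:
servo_tool([
  [0,0,-0.9,0,80],
  [0,0,-1.8,0,80],
  [0,0,-2.6,0,80],
  [0,0,-3.1,0,75],
  [0,0,-3.35,0,75],
])

```text
time_s: 22.0
tcp_pos: [0.401, 0.3525, 0.0271]
ee_rot: [[-0.956, -0.293, -0.002], [-0.293, 0.956, -0.004], [0.003, -0.003, -1.0]]
wrist_force: [0.1, 0.5, 0.2]
gripper_width: 0.878
gripper_force: 0.0
```

Emit:
servo_tool([
  [0,0,0,0,60],
  [0,0,0,0,45],
  [0,0,0,0,35],
  [0,0,0,0,35],
  [0,0,0,0,35],
])

```text
time_s: 22.42
tcp_pos: [0.402, 0.3542, 0.0307]
ee_rot: [[-0.956, -0.294, 0.001], [-0.294, 0.956, 0.002], [-0.002, 0.001, -1.0]]
wrist_force: [1.5, -0.7, -0.1]
gripper_width: 0.569
gripper_force: 0.6
```

Emit:
servo_tool([
  [0,0,0,0,35],
  [0,0,0,0,35],
  [0,0,0,0,35],
  [0,0,0.1,0,35],
  [0,0,0.4,0,35],
])

```text
time_s: 22.83
tcp_pos: [0.4008, 0.3526, 0.0407]
ee_rot: [[-0.956, -0.293, -0.002], [-0.293, 0.956, -0.003], [0.003, -0.002, -1.0]]
wrist_force: [-0.3, -1.0, -0.3]
gripper_width: 0.553
gripper_force: 30.0
```

Emit:
servo_tool([
  [0,0,1.0,0,35],
  [0,0,2.2,0,35],
  [0.3,-0.2,3.2,-0.05,35],
  [0.9,-0.8,4.0,-0.1,35],
  [1.6,-1.6,4.0,-0.15,35],
])

```text
time_s: 23.25
tcp_pos: [0.4521, 0.3085, 0.1682]
ee_rot: [[-0.989, -0.149, 0.009], [-0.149, 0.989, 0.009], [-0.01, 0.007, -1.0]]
wrist_force: [0.9, 1.2, -0.7]
gripper_width: 0.552
gripper_force: 30.0
```

Emit:
servo_tool([
  [0.7,-0.8,0,-0.05,35],
  [1.3,-1.5,0,-0.065,35],
  [1.3,-1.85,0,-0.065,35],
  [1.3,-1.85,0,-0.065,35],
  [1.3,-1.85,0,-0.065,35],
])

```text
time_s: 23.67
tcp_pos: [0.4883, 0.2495, 0.1616]
ee_rot: [[-0.997, -0.082, -0.001], [-0.082, 0.997, -0.0], [0.001, -0.0, -1.0]]
wrist_force: [0.4, 0.4, -1.1]
gripper_width: 0.55
gripper_force: 30.0
```

Emit:
servo_tool([
  [0,0,0,0,35],
  [0,0,0,0,35],
  [0,0,0,0,35],
  [0,0,0,0,35],
  [0,0,0,0,35],
])

```text
time_s: 24.08
tcp_pos: [0.4884, 0.2507, 0.1615]
ee_rot: [[-0.996, -0.084, -0.0], [-0.084, 0.996, -0.0], [0.0, -0.0, -1.0]]
wrist_force: [0.2, -0.2, -1.2]
gripper_width: 0.549
gripper_force: 30.0
```

```bash
python3 - <<'E'
from h import *
w=cap('wrist','w8');cap('top','top6');s=r.sense();print(s['time_s'],s['tcp_pos'],s['ee_rot'][:,1])
cv2.imwrite('pics/w8b.png',cv2.resize(cv2.imread('pics/w8.png'),(800,600),interpolation=2))
E
```

```text
24.1833 [0.4884685  0.25040572 0.16150974] [-8.32371937e-02  9.96529763e-01 -1.98248948e-05]
```

View pics/w8b.png

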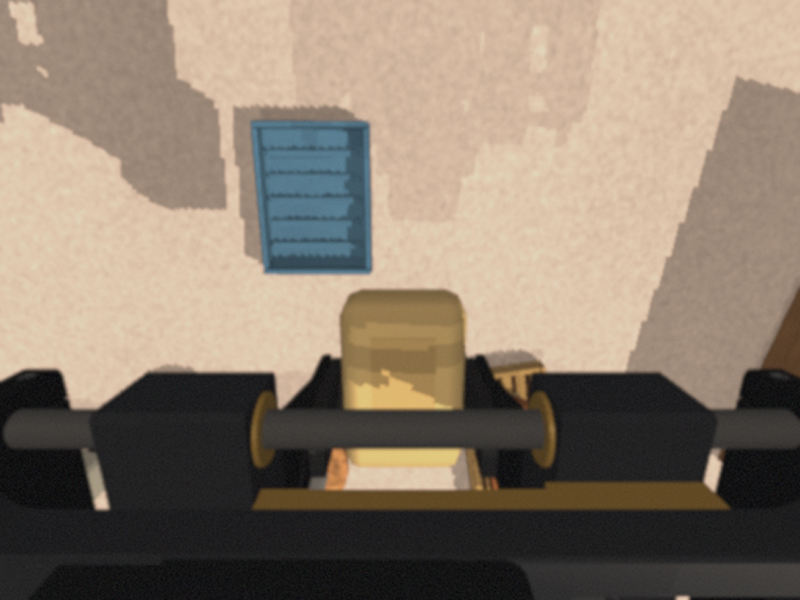

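```bash
python3 - <<'E'
from h import *
c=load('w8'); s=r.sense(); f=lambda p,z:onz(c,[(np.array(p)+.5)*.64-.5],z)[0]
P=np.array([f(p,.016) for p in[(252,121.5),(369.5,121.5),(371.5,273),(264.5,273)]]);a=(P[2]+P[3]-P[0]-P[1])/2;b=(P[1]+P[2]-P[0]-P[3])/2
print('dish',P.mean(0),np.degrees(np.arctan2(a[1],a[0])),np.linalg.norm(a),np.linalg.norm(b),np.degrees(np.arctan2(b[1],b[0])))
z=s['tcp_pos'][2];T=lambda p:np.round(s['ee_rot'].T@(p-s['tcp_pos']),4)
print(T(f((403,290),z-.022)),T(f((403,290),z-.014)),T(f((405,466),z-.004)))
E
```

```text
dish [0.42798602 0.18803342 0.016     ] 4.270993909501729 0.0960863662599999 0.07333145055769592 94.7540680373799
[0.0361 0.0007 0.022 ] [0.0381 0.0007 0.014 ] [-0.0328  0.0015  0.004 ]
```

Emit:
servo_tool([
  [-0.7,-0.75,0,0,35],
  [-1.4,-1.5,0,0,35],
  [-1.98,-2.1,0,0,35],
  [-1.98,-2.1,-0.4,0,35],
  [-1.98,-2.1,-1.2,0,35],
])

```text
time_s: 24.6
tcp_pos: [0.4302, 0.1877, 0.1282]
ee_rot: [[-0.996, -0.083, 0.006], [-0.083, 0.997, 0.005], [-0.007, 0.004, -1.0]]
wrist_force: [0.8, 0.8, -1.8]
gripper_width: 0.547
gripper_force: 30.0
```

Emit:
servo_tool([
  [0,0,-0.7,0,35],
  [0,0,-1.4,0,35],
  [0,0,-2.0,0,35],
  [0,0,-2.4,0,35],
  [0,0,-2.65,0,35],
])

```text
time_s: 25.02
tcp_pos: [0.4287, 0.1867, 0.0447]
ee_rot: [[-0.997, -0.083, -0.002], [-0.083, 0.997, -0.002], [0.002, -0.001, -1.0]]
wrist_force: [0.1, 0.0, -0.8]
gripper_width: 0.549
gripper_force: 30.0
```

Emit:
servo_tool([
  [0,0,-0.08,0,35],
  [0,0,-0.16,0,35],
  [0,0,-0.22,0,35],
  [0,0,-0.27,0,35],
  [0,0,-0.3,0,35],
])

```text
time_s: 25.43
tcp_pos: [0.4296, 0.1874, 0.0376]
ee_rot: [[-0.997, -0.083, 0.001], [-0.083, 0.997, 0.001], [-0.001, 0.001, -1.0]]
wrist_force: [-3.4, 0.6, 11.9]
gripper_width: 0.545
gripper_force: 30.0
```

Emit:
servo_tool([
  [0,0,-0.02,0,35],
  [0,0,-0.04,0,35],
  [0,0,-0.04,0,35],
  [0,0,-0.04,0,35],
  [0,0,-0.04,0,35],
])

```text
time_s: 25.85
tcp_pos: [0.4296, 0.1874, 0.0376]
ee_rot: [[-0.997, -0.083, 0.001], [-0.083, 0.997, 0.001], [-0.001, 0.001, -1.0]]
wrist_force: [-3.3, -0.7, 10.6]
gripper_width: 0.55
gripper_force: 30.0
```

Emit:
servo_tool([
  [0,0,0.1,0,50],
  [0,0,0.1,0,62],
  [0,0,0.1,0,66],
  [0,0,0.1,0,66],
  [0,0,0.4,0,66],
])

```text
time_s: 26.27
tcp_pos: [0.4283, 0.1863, 0.0467]
ee_rot: [[-0.997, -0.082, -0.003], [-0.082, 0.997, -0.002], [0.003, -0.002, -1.0]]
wrist_force: [-0.2, -0.3, 0.4]
gripper_width: 0.736
gripper_force: 0.0
```

Emit:
servo_tool([
  [0,0,1.2,0,66],
  [0,0,2.4,0,66],
  [0,0,3.6,0,66],
  [0,0,4.8,0,66],
  [0,0,6.0,0,66],
])

```text
time_s: 26.68
tcp_pos: [0.4288, 0.1867, 0.2303]
ee_rot: [[-0.997, -0.083, 0.0], [-0.083, 0.997, 0.0], [-0.0, 0.0, -1.0]]
wrist_force: [0.3, 0.8, 0.1]
gripper_width: 0.754
gripper_force: 0.0
```

Emit:
servo_tool([
  [0,-1.2,0.4,0,66],
  [0,-2.4,0.8,0,66],
  [0,-3.6,1,0,66],
  [0,-4.8,1,0,66],
  [0,-6.0,1,0,66],
])

```text
time_s: 27.1
tcp_pos: [0.4288, 0.0056, 0.2591]
ee_rot: [[-0.996, -0.084, 0.002], [-0.084, 0.997, 0.001], [-0.002, 0.001, -1.0]]
wrist_force: [0.2, 0.4, -0.1]
gripper_width: 0.761
gripper_force: 0.0
```

Emit:
servo_tool([
  [0,-1.2,0,0,66],
  [0,-2.4,0,0,66],
  [0,-3.6,0,0,66],
  [0,-4.8,0,0,66],
  [0,-6.0,0,0,66],
])

```text
time_s: 27.52
tcp_pos: [0.4286, -0.1746, 0.2586]
ee_rot: [[-0.997, -0.083, 0.001], [-0.083, 0.997, 0.0], [-0.001, -0.0, -1.0]]
wrist_force: [1.5, -0.1, 0.0]
gripper_width: 0.754
gripper_force: 0.0
```

Emit:
servo_tool([
  [-0.4,-1.2,0,0,66],
  [-0.8,-2.4,0,0,66],
  [-1.2,-3.6,0,0,66],
  [-1.6,-4.8,0,0,66],
  [-2.0,-6.0,0,0,66],
])

```text
time_s: 27.93
tcp_pos: [0.368, -0.3545, 0.2584]
ee_rot: [[-0.997, -0.083, 0.0], [-0.083, 0.997, -0.0], [-0.0, -0.0, -1.0]]
wrist_force: [1.6, 0.4, 0.2]
gripper_width: 0.758
gripper_force: 0.0
```

Emit:
servo_tool([
  [-0.4,-1.0,0,0,66],
  [-0.8,-2.0,0,0,66],
  [-0.8,-2.5,0,0,66],
  [-0.8,-2.5,0,0,66],
  [-0.8,-2.5,0,0,66],
])

```text
time_s: 28.35
tcp_pos: [0.3446, -0.4282, 0.2577]
ee_rot: [[-0.997, -0.081, -0.001], [-0.081, 0.997, 0.001], [0.001, 0.001, -1.0]]
wrist_force: [-0.5, -0.4, 1.2]
gripper_width: 0.755
gripper_force: 0.0
```

```bash
python3 - <<'E'
from h import *
cap('top','top7');cap('scene','scene7');s=r.sense();print(s['time_s'],s['tcp_pos'])
a=cv2.imread('pics/top7.png')[95:275,95:415];b=cv2.imread('pics/scene7.png')[85:345,150:400]
cv2.imwrite('pics/f.png',cv2.resize(a,(800,450),interpolation=2))
cv2.imwrite('pics/g.png',cv2.resize(b,(575,598),interpolation=2))
E
```

```text
28.45 [ 0.34516263 -0.42715695  0.25797249]
```

View pics/f.png

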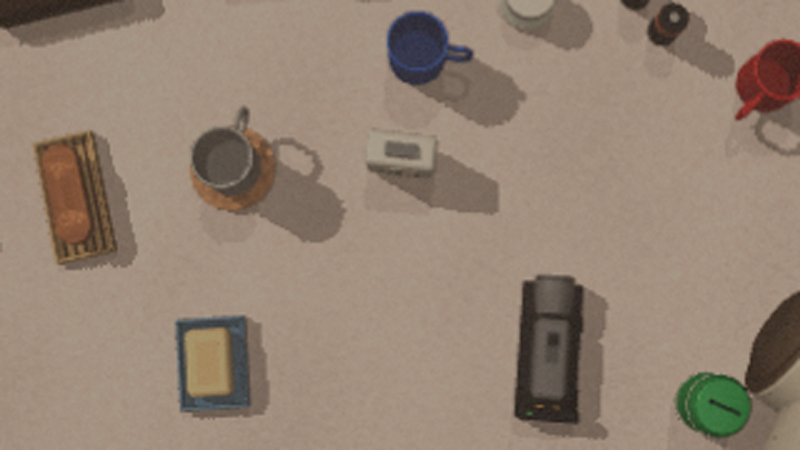

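View pics/g.png

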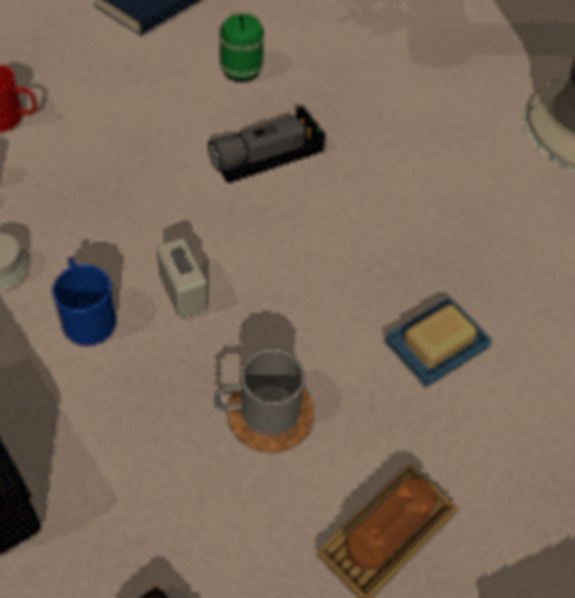

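```bash
python3 - <<'E'
from h import *
def rect(n,roi,lo,hi,z):
    c=load(n);m=cv2.inRange(cv2.cvtColor(c['pixels'],cv2.COLOR_RGB2HSV),lo,hi)
    M=np.zeros_like(m);M[roi[1]:roi[3],roi[0]:roi[2]]=1
    k=max(cv2.findContours(m*M,0,1)[0],key=cv2.contourArea).reshape(-1,2)
    R=cv2.minAreaRect(onz(c,k,z)[:,:2].astype(np.float32)*1000);print(n,z,np.round(R[0],1),np.round(R[1],1),round(R[2],1))
c=load('top7');s=load('scene7')
g=lambda p:(np.array(p)+.5)/2.5-.5+95; q=lambda p:(np.array(p)+.5)/2.3-.5+np.array([150,85])
def tri(a,b):
    (o1,d1),(o2,d2)=ray(c,[g(a)]),ray(s,[q(b)])
    A=np.c_[d1[0],-d2[0]];t=np.linalg.lstsq(A,o2-o1,rcond=None)[0];return np.round((o1+d1[0]*t[0]+o2+d2[0]*t[1])/2,4)
rect('top7',(105,145,145,205),(0,110,50),(12,255,255),.034)
rect('scene7',(280,280,350,350),(0,120,50),(12,255,255),.030)
rect('top7',(160,220,200,265),(15,90,80),(35,255,255),.030)
rect('scene7',(320,210,365,255),(15,90,80),(35,255,255),.024)
on=lambda cc,f,P,z:np.round(np.mean([onz(cc,[f(p)],z)[0] for p in P],0),4)
print('top tray',on(c,g,[(36,143),(93,131),(115,250),(60,264)],.014),'brush',on(c,g,[(59,143),(75,242)],.036),on(c,g,[(41,195),(91,188)],.036))
print('scene tray',on(s,q,[(411,467),(456,508),(365,596),(319,550)],.014),'brush ends',on(s,q,[(427,478),(363,562)],.034))
print('top mug',on(c,g,[(192,160),(255,158),(224,128),(223,190)],.08),'scene mug',on(s,q,[(242,379),(303,379)],.08))
print('top soap',on(c,g,[(188,330),(228,328),(232,394),(190,396)],.032),'dish',on(c,g,[(178,321),(246,317),(249,407),(181,411)],.016))
print('torch tail top',on(c,g,[(548,396)],.034),'junct',on(c,g,[(555,314)],.042),'sides',on(c,g,[(535,350),(568,352)],.04),'dock brass',on(c,g,[(540,408),(553,408)],.03))
E
```

```text
top7 0.034 [605.9 342.7] [111.2  42.2] 14.4
scene7 0.03 [606.  344.4] [110.4  39.6] 14.8
top7 0.03 [428.5 185.7] [69.9 47.2] 5.0
scene7 0.024 [429.5 188.1] [79.6 52.7] 5.1
top tray [0.6044 0.3388 0.014 ] brush [0.6065 0.342  0.036 ] [0.6073 0.3431 0.036 ]
scene tray [0.6053 0.3443 0.014 ] brush ends [0.6006 0.3443 0.034 ]
top mug [0.6374 0.1675 0.08  ] scene mug [0.6425 0.1747 0.08  ]
top soap [0.4287 0.1847 0.032 ] dish [0.4262 0.1832 0.016 ]
torch tail top [ 0.3982 -0.1716  0.034 ] junct [ 0.4839 -0.1776  0.042 ] sides [ 0.4453 -0.1743  0.04  ] dock brass [ 0.3855 -0.1706  0.03  ]
```

```bash
python3 -c "
from station import r
print(r.finish_job())"
```

```text
the job is handed in; nothing more can be done
None
```

The job is handed in: mug on the coaster, torch in the dock with its tail at the block, brush in the tray and soap in the dish, placed in that order by about 28 s; final pictures put each within about 4 mm of centre and show the coin bank and clock unmoved, but no verdict was returned.

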